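# Take the ring vise off its quick-change bench mount

### The job

The ring in the setter's vise is finished: free the vise from its quick-change bench mount and put it away. Press the mount's lock button right down until it stays down, swing the vise by its lever a quarter turn anticlockwise (seen from above) to its stop, then lift it straight off and set it down without dropping it, standing upright on the floor of the shallow wooden tray beside the mandrel that is already there. Leave the mandrel and everything else on the bench where it is.

Things in the scene. Friction and masses are not known exactly. Their poses are not given: they have to be found in the camera images.
- base: Quick-change mount, fixed: dark steel plate 130 mm (its x) by 185 mm (its y), 8 mm thick, carrying a round steel bayonet socket. Origin: on the socket's axis at bench level; z up. The lock button stands on its -y side, 88 mm from the axis. The plate reaches 122 mm from the axis at -y and 63 mm at +y.
- socket_top (a point): Middle of the socket's top, 34 mm above the bench; socket 92 mm across. With the lock button down the vise turns 90 degrees anticlockwise (from above) to a solid stop, against only 1 to 2 N at the lever. There its lugs face the slots (5 degrees of slack) and it lifts straight up; 18 mm of lift clears the socket. Short of that it is held down, with 2 mm of play.
- lock (a joint): Travel of the lock button, m: 0 = up (locked, as found), 0.010 = right down (free). It moves straight down against about 3 N to a solid stop and stays where it is left (no return spring). While it is up, the steel tongue on its inner side stands in the fork on the vise's flange and blocks turning.
- button_top (a point): Centre of the top of the lock button, a black round cap 24 mm across; 56 mm above the bench when up, 46 mm when down. The vise's fork begins 24 mm from it towards the socket axis and is 42 mm above the bench.
- vise_centre (a point): The ring vise, loose, held by the bayonet, 0.5 to 0.8 kg: point on its axis half-way up, 45 mm above its underside (61 mm above the bench in the mount). z up; y along its lever; locked, its axes are those of the mount. Round flange 92 mm across, 18 to 26 mm above its underside, with the fork on its -y side reaching 64 mm from the axis. A thin brass ring tops it, up to 53 mm above this point.
- vise_jaws (a point): Middle of the vise's square steel jaws, 58 mm above its underside (74 mm above the bench in the mount): 52 mm (x) by 44 mm (y) by 44 mm high (22 mm up and down from here). Grip the flat +y and -y faces, 44 mm apart; the clamp screw sticks out 10 mm at +x and 4 mm at -x.
- vise_foot (a point): Middle of the vise's underside, 16 mm above the bench in the mount. Foot 18 mm high, round, 40 mm across, with two lugs reaching 28 mm from the axis along +x and -x (16 mm wide, 8 mm high, level with the underside). It stands upright by itself on this foot.
- vise_knob (a point): Centre of the black ball, 26 mm across, that ends the vise's lever: 112 mm from the vise's axis along its +y, 58 mm above the bench in the mount. The lever is a steel rod 10 mm thick sloping from the flange (42 mm out, 40 mm above the bench) up to the ball; 85 mm out its centre is 51 mm up. Below and beside it, over its whole swing, is free.
- tray: Shallow wooden tray, fixed: 180 mm (its x) by 300 mm (its y) outside, walls 5 mm thick and 16 mm high. Origin: centre of its underside at bench level; the inner floor is 5 mm above. The mandrel stands in its +y half; the -y half is empty (free spot about x = 0, y = -0.06).
- mandrel_centre (a point): A loose steel ring mandrel (tapered upright rod 122 mm high in all, on a flange 92 mm across, with fork and lever like the vise's) standing in the tray: point on its axis 60 mm above its underside. Its y points along its lever. It must stay put.
- bench_block: Loose steel block on a rubber pad, 64 by 64 by 28 mm; origin at the centre of its underside. Must stay put.
- punch_block: Loose dark wooden block, 85 by 50 by 34 mm, with upright punches up to 89 mm high; origin at the centre of its underside. Must stay put.
- hammer: Loose hammer, 210 mm long and about 30 mm high, lying at the far side of the bench; origin below the middle of it. Must stay put.
- jar: Loose jar, 60 mm across, 62 mm high; origin at the centre of its underside. Must stay put.
- stone_box: Loose clear flat box, 85 by 65 by 27 mm; origin at the centre of its underside. Must stay put.
- ring_clamp: Loose wooden hand clamp, a rod 155 mm long and 29 mm thick, lying. Must stay put.
- calliper: Loose calliper, 170 mm long, lying flat on the side nearer the robot. Must stay put.
There are look-alikes about, which are no part of the job. What is shaped like the part that bears vise_centre but blue or turquoise is not meant. What is shaped like the base but red is not meant.

How it is judged:
By the outcome, as a careful person would: the job done as asked, in the order asked, and still so for the second after the job is handed in, with the robot touching nothing.
It also fails if it takes over 72 s, if anything falls off the work surface, if the arm or the gripper's body presses on something with over 40 N, if the wrist force passes 120 N, or if a joint passes its speed limit or range.

### The arm

A 6-joint arm with a two-finger parallel gripper is mounted at the origin on the work surface. World frame = base frame: x ahead of the robot, y to its left, z up, the work surface at z = 0. Lengths are in m, angles in rad, forces in N, time in s.
With the tool pointing down it reaches from about 0.3 to 0.775 m from the base axis. Payload 14.6 kg.
Tool frame: the origin (TCP) lies midway between the tips of the shut fingers; the grasp point (between the pads) lies 19 mm behind it; z points along the fingers, y is the line along which they close (so a half turn about z gives the same grasp; the last joint's range is limited). The gripper opens to 85 mm and grips with 20 to 120 N. Pads are 22 mm wide; open, the fingers measure 114 mm over their backs; the gripper's body (76 mm by 85 mm) begins 54 mm behind the grasp point. The pads swing forward as they close: fully open they stand 13 mm farther back than shut.
Start: joints at [-1.404, 0.3, 1.521, -0, 1.321, -0.067], TCP at [0.127, -0.535, 0.231] pointing down, gripper open.
Joint ranges: [-3.03, 3.03], [-0.79, 2.21], [0.23, 2.52], [-1.04, 4.18], [0, 3.07], [-2.55, 2.55]. Speed limits (rad/s): [2.22, 2.22, 2.57, 3.14, 3.14, 3.14].

### API

Orientations are given as a unit quaternion [x, y, z, w].
In Python, from bench import arm, cams, job_done gives the robot as it stands. The module is installed in compiled form; this text tells all that it offers.
- The arm moves only by the tool send_rows, never from a script. Its argument "rows" is a list of rows, each a list of 7 numbers: the shift along the tool's x, y, z in mm, then the turn, a rotation vector about the tool's x, y, z in rad, then the finger opening in mm, from 0 to 85.4. In form: [[x, y, z, wx, wy, wz, jaw], ...]. A call has 1 to 8 rows; each row is the pose to reach, as a shift and turn from the pose commanded when the call began, along the tool's axes at that moment; what a row does not reach only later rows make up. A row lasts 1/10 s, in which the tool goes at most 50 mm and 8.59 degrees, less where a joint would pass 70% of its speed; a pose out of reach is approached as far as the arm can. A call with a gripper value outside its range is refused whole. The fingers move at their own pace and stop on an object; "newtons" is the grip in N (left out, the last holds). Time passes only in rows, so rows that repeat a pose let the fingers close. It gives the time, the measured TCP pose, the force, the opening and the grip force at its end, in the units of the state.
- arm.read_state(): the state, without advancing time (a new reading comes with each control period).
- cams.capture(name): name is "side" or "top" or "wrist"; returns a dict with "color" (420x560x3 uint8, red, green, blue), "mtx" (3x3 intrinsics, pixels), "k1" (the pictures are not rectified: a ray, as slopes to the right and down, at radius r is drawn at 1 + k1 r^2 times it, then the intrinsics apply), "R" (3x3) and "t" (3): a world point X has camera coordinates R X + t. Camera axes: x right, y down, z forward; pixel columns grow to the right and rows downward; lengths in m; the calibration is good to about 2 mm. A picture is of the moment at which its call begins. There is no depth.
- job_done(): hands the job in; it is judged then, once.
The state is a dict: "t": time; "joints": joint angles; "joint_vel": joint speeds; "joint_torque": joint torques, N m; "position": TCP position; "tcp_rot": TCP orientation; "contact_force": force on the tool from outside, world axes, zero at the start; "torque": the same for the moment, N m; "finger_gap": opening from 0.0 (shut) to 1.0 (fully open); "grasp_force": force on a finger pad.
Only numpy, scipy, OpenCV 4.12 (cv2) and the standard library are available. Lean on these libraries where they do the work, as an engineer would, in place of code of your own. Each camera call takes 0.05 s, during which the arm holds its last target. There are 200 camera calls.

## Working session

There is one attempt and no reset: what is moved stays moved. The work goes in short steps, Python scripts to look and compute and a tool call to move; the robot and the scene stay as the last step left them, time stands still between calls to the robot, and variables do not carry over. Pictures are saved under pics/ and viewed, at most 10 in all, crops included, and the job is handed in when it is done.

Besides the shell and the picture viewer there is one more tool, called after "Call:" as name(argument=value, ...), one argument or row to a line, values as JSON. send_rows: Moves the arm, as the interface text tells. Its arguments: {"type":"object","properties":{"rows":{"type":"array","items":{"type":"array","items":{"type":"number"}}},"newtons":{"type":"number"}},"required":["rows"]}

```bash
mkdir -p pics; cat > h.py <<'E'
import numpy as np, cv2, pickle
from bench import arm, cams
from scipy.spatial.transform import Rotation as Ro
def snap(n,f):
    c=cams.capture(n); pickle.dump(c,open(f'pics/{f}.pkl','wb'))
    cv2.imwrite(f'pics/{f}.png',c['color'][:,:,::-1]); return c
def load(f): return pickle.load(open(f'pics/{f}.pkl','rb'))
def ray(c,p):
    x=cv2.undistortPoints(np.array([[p]],float),c['mtx'],np.array([c['k1'],0,0,0.]))[0,0]
    R=np.array(c['R']);t=np.array(c['t'])
    return -R.T@t, R.T@np.array([x[0],x[1],1])
def at(c,p,z):
    o,d=ray(c,p); return o+d*(z-o[2])/d[2]
def tri(c1,p1,c2,p2):
    o,d=ray(c1,p1);q,e=ray(c2,p2);s=np.linalg.lstsq(np.c_[d,-e],q-o,rcond=None)[0]
    a=o+d*s[0];b=q+e*s[1];return (a+b)/2,np.linalg.norm(a-b)
def proj(c,X):
    return cv2.projectPoints(np.array([X],float),cv2.Rodrigues(np.array(c['R']))[0],np.array(c['t']),c['mtx'],np.array([c['k1'],0,0,0.]))[0].reshape(-1,2)
E
python3 - <<'E'
from h import *
a=snap('top','t0');b=snap('side','s0')
for n in(a,b):print(n['k1'],-np.array(n['R']).T@n['t'])
print(arm.read_state())
E
```

```text
-0.04866757281971444 [ 0.35149594 -0.04324776  1.17435275]
-0.05633599579998185 [0.43138259 0.79415831 0.92083511]
{'t': 0.1, 'joints': array([-1.40356969e+00,  3.00409143e-01,  1.52147208e+00,  1.44330456e-05,
        1.32072241e+00, -6.65826472e-02]), 'joint_vel': array([-0.00017168,  0.00011959, -0.00112269,  0.00175605,  0.00046713,
        0.00127352]), 'joint_torque': array([ 2.12042461e-03, -5.44376457e+01, -3.62371373e+01, -7.73826059e-05,
        3.06002090e-03, -4.72764867e-06]), 'position': array([ 0.12740372, -0.53483888,  0.23080142]), 'tcp_rot': array([ 9.93174513e-01,  1.16636749e-01, -1.84443352e-05, -5.05203696e-04]), 'contact_force': array([0.09097096, 0.29432165, 0.14493231]), 'torque': array([0.0120278 , 0.01742644, 0.01781126]), 'grasp_force': 0.0, 'finger_gap': 0.9937946751678499}
```

View pics/t0.png

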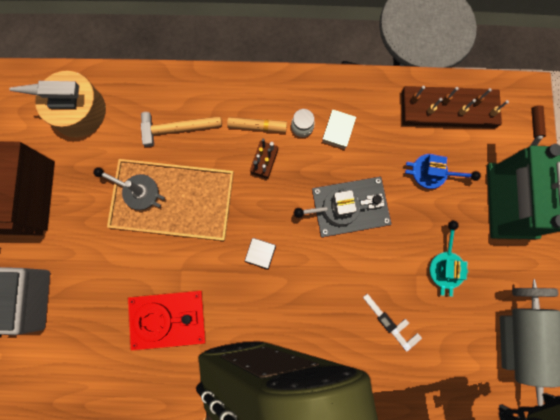

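View pics/s0.png

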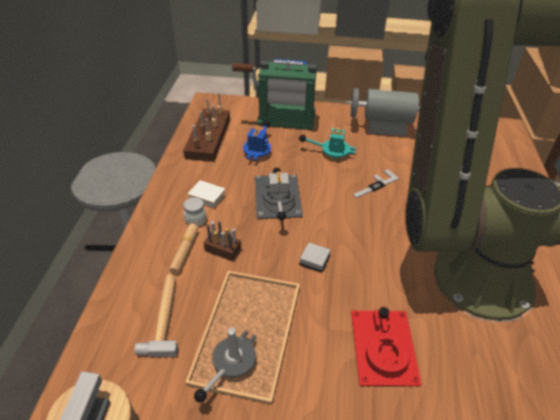

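Candidates in the top picture: the steel vise on the dark plate (345,205), the blue vise (432,170), the turquoise vise (448,268) and the red mount (167,320). By the description, the steel vise on the dark plate is the one. The black ball at (298,213) is its lever knob, and the button is near (378,200). The mandrel is in the tray at (138,190), and the tray's free half is near (195,205). I'll check this in close crops.

```bash
python3 - <<'E'
from h import *
a=cv2.imread('pics/t0.png')[165:250,285:400];b=cv2.imread('pics/s0.png')[160:230,240:320]
a=cv2.resize(a,None,fx=6.5,fy=6.5,interpolation=cv2.INTER_CUBIC);cv2.imwrite('pics/t0c.png',a)
b=cv2.resize(b,None,fx=8,fy=8,interpolation=cv2.INTER_CUBIC);cv2.imwrite('pics/s0c.png',b)
E
```

```text
(no output)
```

View pics/t0c.png

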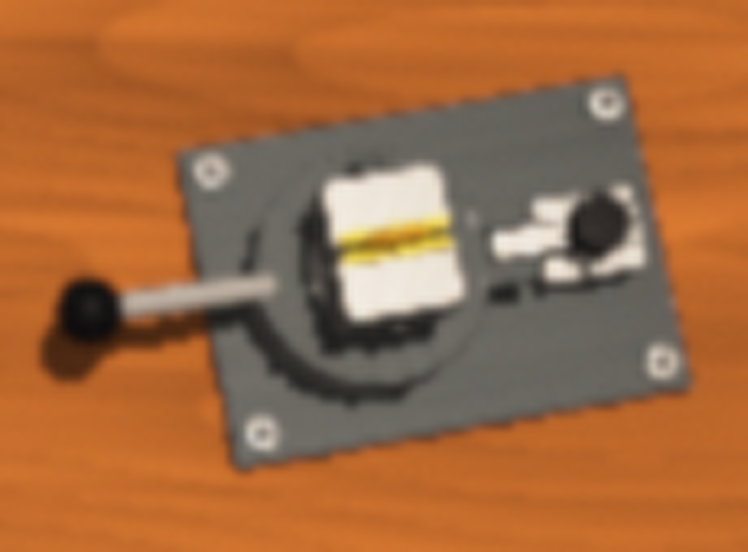

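View pics/s0c.png

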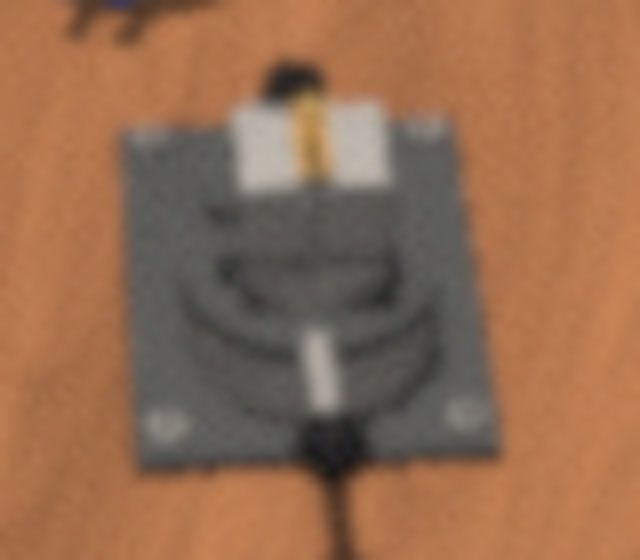

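The crops confirm the choice. In the top crop the knob is at (90,308), the button at (597,222), and the plate corners at (178,152), (625,77), (690,385), (237,468). In the side crop the knob is at (333,440).

```bash
python3 - <<'E'
from h import *
a=load('t0');b=load('s0')
T=lambda x,y:((x+.5)/6.5-.5+285,(y+.5)/6.5-.5+165)
S=lambda x,y:((x+.5)/8-.5+240,(y+.5)/8-.5+160)
np.set_printoptions(precision=4,suppress=True)
print('knob',at(a,T(90,308),.058),tri(a,T(90,308),b,S(333,440)))
print('btn',at(a,T(597,222),.056))
P=np.array([at(a,T(*p),.008) for p in[(178,152),(625,77),(690,385),(237,468)]]);print('plate',P,[np.linalg.norm(P[i]-P[i-1]) for i in range(4)])
S4=np.array([at(b,S(*p),.008) for p in[(122,128),(450,122),(500,462),(138,470)]]);print('plate side',S4)
J=np.array([at(a,T(*p),.096) for p in[(325,182),(440,165),(465,308),(348,323)]]);print('jaws',J.mean(0),[np.linalg.norm(J[i]-J[i-1]) for i in range(4)])
R=np.array([at(a,p,.016) for p in[(118,160),(232,171),(225,240),(108,230)]]);print('tray',R,R.mean(0),[np.linalg.norm(R[i]-R[i-1]) for i in range(4)])
# plate: +y side is at knob (P0,P3); origin
ym=((P[0]+P[3])-(P[1]+P[2]))/2; th=np.arctan2(ym[1],ym[0]); u=ym/np.linalg.norm(ym)
c=P.mean(0)+u*.0295; c[2]=0
print('axis',c,'ydir deg',np.degrees(th),'pred knob',c+u*.112,'pred btn',c-u*.088)
k=(R[0]+R[3]-R[1]-R[2])/2;print('tray y deg',np.degrees(np.arctan2(k[1],k[0])), 'tray x deg',np.degrees(np.arctan2(k[1],k[0]))-90)
uk=k/np.linalg.norm(k);print('spot -.06',R.mean(0)-uk*.06,'mandrel flange',at(a,(140,193),.03))
E
```

```text
knob [ 0.5295 -0.0932  0.058 ] (array([ 0.5285, -0.0931,  0.0611]), np.float64(0.0011565135653992251))
btn [ 0.5675 -0.2869  0.056 ]
plate [[ 0.6013 -0.1297  0.008 ]
 [ 0.6364 -0.3095  0.008 ]
 [ 0.512  -0.3336  0.008 ]
 [ 0.4753 -0.1541  0.008 ]] [np.float64(0.12839586684320456), np.float64(0.183191536551827), np.float64(0.12674466481190388), np.float64(0.18317130617008626)]
plate side [[ 0.6356 -0.3071  0.008 ]
 [ 0.5113 -0.3293  0.008 ]
 [ 0.4748 -0.1451  0.008 ]
 [ 0.599  -0.1231  0.008 ]]
jaws [ 0.5497 -0.2032  0.096 ] [np.float64(0.053093112836721114), np.float64(0.04322145064444719), np.float64(0.05403618145065363), np.float64(0.04350226264567752)]
tray [[0.6625 0.3765 0.016 ]
 [0.6396 0.0783 0.016 ]
 [0.4604 0.0891 0.016 ]
 [0.4789 0.3876 0.016 ]] [0.5604 0.2329 0.016 ] [np.float64(0.183985313130788), np.float64(0.29911131753639125), np.float64(0.17952102758069613), np.float64(0.29909157427800315)]
axis [ 0.5505 -0.2028  0.    ] ydir deg 101.31818821695798 pred knob [ 0.5285 -0.093   0.    ] pred btn [ 0.5677 -0.2891  0.    ]
tray y deg 86.02867241415655 tray x deg -3.9713275858434542
spot -.06 [0.5562 0.173  0.016 ] mandrel flange [0.5736 0.3083 0.03  ]
```

The measurements agree with each other and with the given sizes. The axis is (0.550,-0.203), the lever points along 101.3°, the button is at (0.568,-0.289), and the free tray spot is about (0.556,0.173).

```bash
cat >> h.py <<'E'
def rel(*targets):
    s=arm.read_state();p=s['position'];R=Ro.from_quat(s['tcp_rot'])
    for x,y,z,h in targets:
        h=np.radians(h);c,n=np.cos(h),np.sin(h)
        G=Ro.from_matrix(np.array([[c,n,0],[n,-c,0],[0,0,-1.]]))
        print(np.round(R.inv().apply(np.array([x,y,z])-p)*1000,1),np.round((R.inv()*G).as_rotvec(),3))
    print('t',s['t'],np.round(p,4),np.round(s['contact_force'],1),s['finger_gap'])
E
python3 -c "
from h import *
rel((.5677,-.2885,.12,101.3))"
```

```text
[ 485.4 -137.5  111. ] [-1.000e-03 -1.000e-03 -1.534e+00]
t 0.1 [ 0.1274 -0.5348  0.2308] [0.1 0.3 0.1] 0.9937946751678499
```

Call:
send_rows(
  rows=[
    [45,-13,0,0,0,-0.14,0],
    [90,-26,0,0,0,-0.28,0],
    [135,-39,0,0,0,-0.42,0],
    [180,-51,0,0,0,-0.56,0],
    [225,-64,0,0,0,-0.7,0],
    [270,-77,10,0,0,-0.84,0],
    [315,-90,20,0,0,-0.98,0],
    [360,-102,30,0,0,-1.12,0],
  ],
)

```text
t: 0.9
position: [0.4554, -0.351, 0.2007]
tcp_rot: [0.778, 0.629, -0.0, -0.0]
contact_force: [-1.0, -1.0, 0.5]
finger_gap: -0.003
grasp_force: 0.0
```

```bash
python3 -c "
from h import *
rel((.5677,-.2885,.12,101.3))"
```

```text
[84.7 96.7 80.7] [-0.    -0.    -0.408]
t 0.9 [ 0.4554 -0.351   0.2007] [-1.  -1.   0.5] -0.002883773845842896
```

Call:
send_rows(
  rows=[
    [28,32,15,0,0,-0.13,0],
    [56,64,30,0,0,-0.27,0],
    [85,97,45,0,0,-0.408,0],
    [85,97,65,0,0,-0.408,0],
    [85,97,80,0,0,-0.408,0],
    [85,97,80,0,0,-0.408,0],
  ],
)

```text
t: 1.5
position: [0.5657, -0.29, 0.1187]
tcp_rot: [0.637, 0.771, -0.0, -0.002]
contact_force: [-0.4, -0.6, -1.2]
finger_gap: -0.003
grasp_force: 0.0
```

```bash
python3 -c "
from h import *
rel((.5677,-.2885,.046,101.3))
snap('side','s1')
a=cv2.imread('pics/s1.png')[120:220,230:350]
cv2.imwrite('pics/s1c.png',cv2.resize(a,None,fx=5,fy=5,interpolation=cv2.INTER_CUBIC))
"
```

```text
[ 0.9  2.5 72.7] [-0.003 -0.003 -0.007]
t 1.5 [ 0.5657 -0.29    0.1187] [-0.4 -0.6 -1.2] -0.00326439272508596
```

View pics/s1c.png

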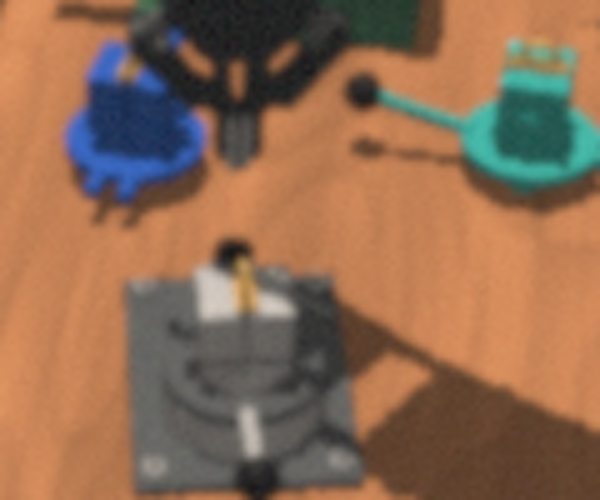

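The shut tips at (237,165) line up above the button at (235,250). I'll press now.

Call:
send_rows(
  rows=[
    [1,2,30,0,0,0,0],
    [1,2,56,0,0,0,0],
    [1,2,61,0,0,0,0],
    [1,2,65,0,0,0,0],
    [1,2,69,0,0,0,0],
    [1,2,71,0,0,0,0],
    [1,2,72,0,0,0,0],
    [1,2,73,0,0,0,0],
  ],
)

```text
t: 2.35
position: [0.5692, -0.2892, 0.0491]
tcp_rot: [0.636, 0.771, 0.0, 0.001]
contact_force: [-1.5, -1.0, 2.7]
finger_gap: -0.0
grasp_force: 1.2
```

Call:
send_rows(
  rows=[
    [0,0,0,0,0,0,0],
    [0,0,1,0,0,0,0],
    [0,0,1,0,0,0,0],
  ],
)

```text
t: 2.65
position: [0.5689, -0.2889, 0.0473]
tcp_rot: [0.636, 0.771, 0.0, 0.0]
contact_force: [1.3, -0.5, 2.4]
finger_gap: -0.006
grasp_force: 1.1
```

Call:
send_rows(
  rows=[
    [0,0,1,0,0,0,0],
    [0,0,2,0,0,0,0],
    [0,0,2,0,0,0,0],
    [0,0,2,0,0,0,0],
  ],
)

```text
t: 3.05
position: [0.5689, -0.2889, 0.0459]
tcp_rot: [0.636, 0.771, 0.0, 0.0]
contact_force: [-2.3, 0.7, 8.9]
finger_gap: 0.001
grasp_force: 4.5
```

Force is rising at z = 0.046, which is the stop. I'll push slightly more to be sure, then retract.

Call:
send_rows(
  rows=[
    [0,0,1,0,0,0,0],
    [0,0,1,0,0,0,0],
    [0,0,1,0,0,0,0],
  ],
)

```text
t: 3.35
position: [0.569, -0.289, 0.0458]
tcp_rot: [0.636, 0.771, 0.0, 0.0]
contact_force: [-4.9, 2.9, 17.2]
finger_gap: -0.001
grasp_force: 8.5
```

Call:
send_rows(
  rows=[
    [0,0,-20,0,0,0,0],
    [0,0,-60,0,0,0,0],
    [0,0,-100,0,0,0,20],
    [0,0,-125,0,0,0,32],
    [0,0,-125,0,0,0,32],
  ],
)

```text
t: 3.85
position: [0.5698, -0.2894, 0.1731]
tcp_rot: [0.636, 0.771, 0.0, 0.003]
contact_force: [0.3, 0.5, 0.3]
finger_gap: 0.377
grasp_force: 0.0
```

```bash
python3 -c "
from h import *
rel((.5328,-.1165,.16,101.3),(.5328,-.1165,.027,101.3))"
```

```text
[176.8  -3.5  12.5] [ 0.004  0.003 -0.006]
[177.2  -4.1 145.5] [ 0.004  0.003 -0.006]
t 3.85 [ 0.5698 -0.2894  0.1731] [0.3 0.5 0.3] 0.37740414926940097
```

Call:
send_rows(
  rows=[
    [45,-1,0,0,0,0,32],
    [90,-2,0,0,0,0,32],
    [135,-3,0,0,0,0,32],
    [177,-4,10,0,0,0,32],
    [177,-4,40,0,0,0,32],
    [177,-4,70,0,0,0,32],
    [177,-4,70,0,0,0,32],
  ],
)

```text
t: 4.55
position: [0.5289, -0.1149, 0.0951]
tcp_rot: [0.636, 0.771, -0.002, -0.004]
contact_force: [0.1, 0.3, -0.5]
finger_gap: 0.376
grasp_force: 0.0
```

```bash
python3 -c "
from h import *
rel((.5328,-.1165,.027,101.3))
c=snap('side','s2');print(proj(c,[.5285,-.093,.058]),proj(c,[.5677,-.2885,.046]),proj(c,[.5677,-.2885,.056]))
a=c['color'][150:230,235:331,::-1]
cv2.imwrite('pics/s2c.png',cv2.resize(a,None,fx=7,fy=7,interpolation=cv2.INTER_CUBIC))
"
```

```text
[-2.6  4.  68. ] [-0.007 -0.004 -0.006]
t 4.55 [ 0.5289 -0.1149  0.0951] [ 0.1  0.3 -0.5] 0.3761473299378996
[[280.93669639 215.36089282]] [[276.0525074  171.68345159]] [[276.08804476 169.03860677]]
```

View pics/s2c.png

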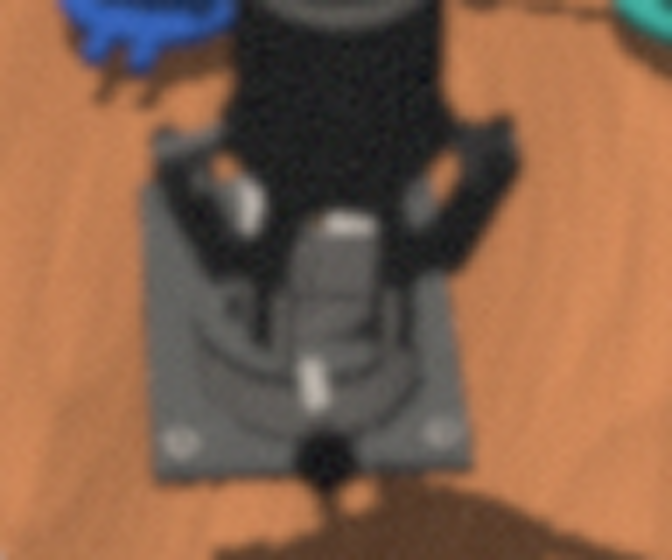

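The fingers at (262,330) and (405,330) straddle the lever at (313,380), with the knob at (327,460). I'll descend.

Call:
send_rows(
  rows=[
    [-2,4,20,0,0,0,32],
    [-2,4,45,0,0,0,32],
    [-2,4,67,0,0,0,32],
    [-2,4,67,0,0,0,32],
    [-2,4,67,0,0,0,32],
  ],
)

```text
t: 5.1
position: [0.5361, -0.1174, 0.0336]
tcp_rot: [0.637, 0.771, 0.0, 0.0]
contact_force: [-0.4, 0.5, 0.7]
finger_gap: 0.374
grasp_force: 0.0
```

```bash
python3 -c "
from h import *
A=lambda f,h=None:(.550+.088*np.cos(np.radians(f)),-.2028+.088*np.sin(np.radians(f)),.027,f)
rel(*[A(101.3+6*i) for i in range(0,9)])"
```

```text
[ 1.6 -3.2  6.6] [ 0.001  0.    -0.007]
[  1.  -12.3   6.6] [ 0.001  0.    -0.111]
[ -0.5 -21.4   6.6] [ 0.001  0.    -0.216]
[ -2.9 -30.3   6.6] [ 0.001  0.001 -0.321]
[ -6.3 -38.9   6.6] [ 0.001  0.001 -0.425]
[-10.5 -47.1   6.6] [ 0.001  0.001 -0.53 ]
[-15.6 -54.8   6.6] [ 0.001  0.001 -0.635]
[-21.4 -61.9   6.6] [ 0.001  0.001 -0.74 ]
[-28.  -68.4   6.6] [ 0.001  0.001 -0.844]
t 5.1 [ 0.5361 -0.1174  0.0336] [-0.4  0.5  0.7] 0.37434089782969815
```

Call:
send_rows(
  rows=[
    [1,-6,1,0,0,-0.05,32],
    [1,-12,1,0,0,-0.11,32],
    [0,-21,1,0,0,-0.22,32],
    [-3,-30,1,0,0,-0.32,32],
    [-6,-39,1,0,0,-0.42,32],
    [-10,-47,1,0,0,-0.53,32],
    [-16,-55,1,0,0,-0.635,32],
    [-21,-62,1,0,0,-0.74,32],
  ],
)

```text
t: 5.9
position: [0.4796, -0.1502, 0.0335]
tcp_rot: [0.312, 0.95, -0.0, 0.002]
contact_force: [3.0, 0.3, 0.0]
finger_gap: 0.372
grasp_force: 1.0
```

```bash
python3 -c "
from h import *
A=lambda f,h=None:(.550+.088*np.cos(np.radians(f)),-.2028+.088*np.sin(np.radians(f)),.027,f)
rel(*[A(101.3+6*i) for i in range(7,16)])"
```

```text
[ 0.1 -0.1  6.5] [0.001 0.003 0.005]
[-0.3 -9.3  6.5] [ 0.001  0.003 -0.1  ]
[ -1.7 -18.4   6.5] [ 0.001  0.003 -0.204]
[ -4.  -27.3   6.5] [ 0.001  0.003 -0.309]
[ -7.3 -35.9   6.5] [ 0.     0.003 -0.414]
[-11.4 -44.2   6.5] [ 0.     0.003 -0.519]
[-16.4 -51.9   6.5] [-0.     0.004 -0.623]
[-22.2 -59.1   6.5] [-0.     0.004 -0.728]
[-28.7 -65.6   6.5] [-0.     0.004 -0.833]
t 5.9 [ 0.4796 -0.1502  0.0335] [3.  0.3 0. ] 0.37238937081636153
```

Call:
send_rows(
  rows=[
    [0,-9,2,0,0,-0.1,32],
    [-2,-18,3,0,0,-0.2,32],
    [-4,-27,3,0,0,-0.31,32],
    [-7,-36,3,0,0,-0.41,32],
    [-11,-44,3,0,0,-0.52,32],
    [-16,-52,3,0,0,-0.62,32],
    [-22,-59,3,0,0,-0.73,32],
    [-22,-59,3,0,0,-0.73,32],
  ],
)

```text
t: 6.7
position: [0.462, -0.2112, 0.0302]
tcp_rot: [-0.045, 0.999, -0.001, 0.001]
contact_force: [-0.6, -0.3, 0.2]
finger_gap: 0.378
grasp_force: 0.0
```

```bash
python3 -c "
from h import *
A=lambda f,h=None:(.550+.088*np.cos(np.radians(f)),-.2028+.088*np.sin(np.radians(f)),.027,f)
rel(*[A(f) for f in (185,188,191,194,197,200)]);print(arm.read_state()['joints'])"
```

```text
[-0.4  0.7  3.2] [-0.002  0.003  0.004]
[-0.5 -3.9  3.2] [-0.002  0.002 -0.049]
[-0.8 -8.5  3.2] [-0.002  0.002 -0.101]
[ -1.4 -13.1   3.2] [-0.002  0.002 -0.153]
[ -2.2 -17.6   3.2] [-0.002  0.002 -0.206]
[ -3.3 -22.1   3.2] [-0.002  0.002 -0.258]
t 6.7 [ 0.462  -0.2112  0.0302] [-0.6 -0.3  0.2] 0.37787321889625963
[-5.00819765e-01  4.74950714e-01  1.80821834e+00  1.28425713e-05
  8.55403061e-01 -2.16261745e+00]
```

Call:
send_rows(
  rows=[
    [0,-4,0,0,0,-0.05,32],
    [-1,-8,0,0,0,-0.1,32],
    [-1,-11,0,0,0,-0.13,32],
    [-1,-13,0,0,0,-0.15,32],
    [-2,-15,0,0,0,-0.18,32],
    [-2,-15,0,0,0,-0.18,32],
  ],
)

```text
t: 7.3
position: [0.4647, -0.2247, 0.029]
tcp_rot: [-0.134, 0.991, -0.0, 0.0]
contact_force: [0.5, -0.2, 0.4]
finger_gap: 0.376
grasp_force: 0.2
```

```bash
python3 -c "
from h import *
rel((.462,-.2112,.03,185));c=snap('top','t3')
print(c['color'].shape);a=c['color'][160:260,280:400,::-1]
cv2.imwrite('pics/t3c.png',cv2.resize(a,None,fx=6,fy=6,interpolation=cv2.INTER_CUBIC))"
```

```text
[-0.9 13.8 -1. ] [-0.001  0.001  0.181]
t 7.3 [ 0.4647 -0.2247  0.029 ] [ 0.5 -0.2  0.4] 0.3755627000701475
(420, 560, 3)
```

View pics/t3c.png

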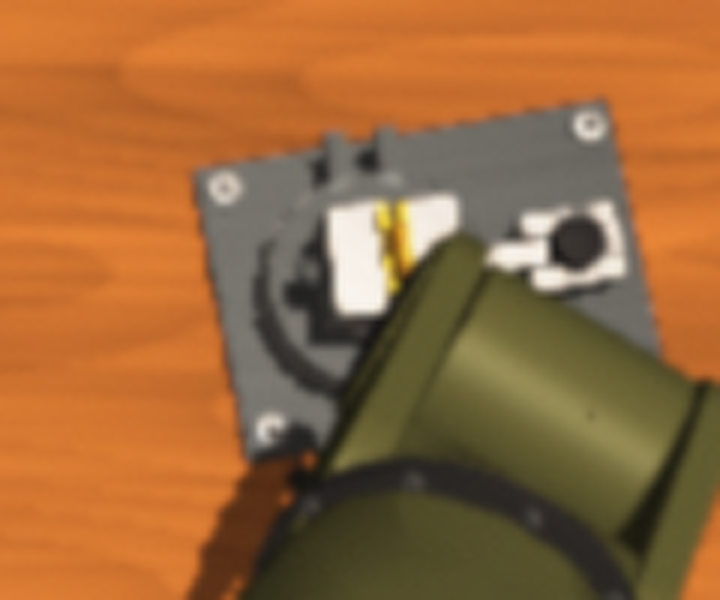

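The fork at (355,140) now faces +x, and the jaws have turned about 86°: their edge slopes 5.7° against 9.7° for the plate. The button cap is at (578,242). About 4° more to the stop.

Call:
send_rows(
  rows=[
    [0,-3,0,0,0,-0.03,32],
    [0,-6,0,0,0,-0.06,32],
    [0,-8,0,0,0,-0.08,32],
    [0,-9,0,0,0,-0.08,32],
    [0,-9,0,0,0,-0.08,32],
  ],
)

```text
t: 7.85
position: [0.467, -0.2333, 0.0285]
tcp_rot: [-0.174, 0.985, -0.0, 0.0]
contact_force: [1.5, 2.0, 1.7]
finger_gap: 0.378
grasp_force: 1.5
```

Call:
send_rows(
  rows=[
    [0,-2,0,0,0,-0.01,32],
    [0,-4,0,0,0,-0.02,32],
    [0,-4,0,0,0,-0.02,32],
  ],
)

```text
t: 8.15
position: [0.4681, -0.2358, 0.0281]
tcp_rot: [-0.184, 0.983, 0.001, -0.0]
contact_force: [0.0, 14.7, 6.6]
finger_gap: 0.377
grasp_force: 7.7
```

The stop is reached, with 15 N at the lever. I'll centre the fingers on the lever and rise.

Call:
send_rows(
  rows=[
    [0,8,0,0,0,0,32],
    [0,11,0,0,0,0,32],
    [0,11,-30,0,0,0.0,32],
    [0,11,-75,0,0,0,32],
    [0,11,-120,0,0,0,60],
    [0,11,-150,0,0,0.14,85],
    [0,11,-150,0,0,0.28,85],
    [0,11,-150,0,0,0.42,85],
  ],
)

```text
t: 8.95
position: [0.4643, -0.2272, 0.1793]
tcp_rot: [0.028, 1.0, -0.001, 0.001]
contact_force: [-0.6, 0.9, -0.5]
finger_gap: 0.991
grasp_force: 0.0
```

```bash
python3 -c "
from h import *
rel((.550,-.2028,.18,101.3));c=snap('side','s4');a=c['color'][150:230,235:331,::-1]
cv2.imwrite('pics/s4c.png',cv2.resize(a,None,fx=7,fy=7,interpolation=cv2.INTER_CUBIC))"
```

```text
[-84.2  29.1  -0.6] [-0.     0.002  1.318]
t 8.95 [ 0.4643 -0.2272  0.1793] [-0.6  0.9 -0.5] 0.9908327301856175
```

View pics/s4c.png

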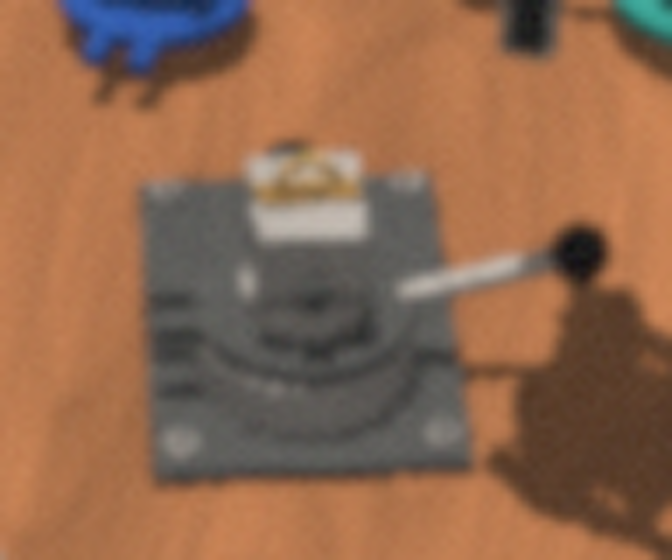

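The vise is turned, with the knob at (580,252). The button cap at (290,147) is only just visible. I'll check the lever angle.

```bash
python3 -c "
from h import *
k=at(load('s4'),(235+580.5/7-.5,150+252.5/7-.5),.058);v=k[:2]-[.55,-.2028];print(k,np.hypot(*v),np.degrees(np.arctan2(v[1],v[0]))%360)"
```

```text
[ 0.44115939 -0.22869974  0.058     ] 0.11187973649648174 193.3851767752899
```

Call:
send_rows(
  rows=[
    [-10,4,0,0,0,0.14,85],
    [-20,7,0,0,0,0.28,85],
    [-30,11,0,0,0,0.42,85],
    [-40,15,0,0,0,0.56,85],
    [-50,18,0,0,0,0.7,85],
    [-60,22,0,0,0,0.84,85],
    [-70,25,0,0,0,0.98,85],
    [-84,29,0,0,0,1.12,85],
  ],
)

```text
t: 9.8
position: [0.5496, -0.2022, 0.178]
tcp_rot: [0.553, 0.833, -0.0, -0.0]
contact_force: [-0.5, -0.8, -0.1]
finger_gap: 0.993
grasp_force: 0.0
```

Call:
send_rows(
  rows=[
    [0,0,0,0,0,0.14,85],
    [0,0,0,0,0,0.2,85],
    [0,0,0,0,0,0.2,85],
  ],
)

```text
t: 10.1
position: [0.5494, -0.2022, 0.1779]
tcp_rot: [0.632, 0.775, -0.0, -0.0]
contact_force: [-0.2, -0.5, 0.5]
finger_gap: 0.997
grasp_force: 0.0
```

```bash
python3 -c "
from h import *
rel((.550,-.2028,.05,101.3))"
```

```text
[ -0.8   0.5 127.9] [-0.001 -0.     0.005]
t 10.1 [ 0.5494 -0.2022  0.1779] [-0.2 -0.5  0.5] 0.9974003926006728
```

Call:
send_rows(
  rows=[
    [-1,0,40,0,0,0,85],
    [-1,0,80,0,0,0,85],
    [-1,0,110,0,0,0,85],
    [-1,0,122,0,0,0,85],
    [-1,0,126,0,0,0,85],
    [-1,0,126,0,0,0,85],
  ],
)

```text
t: 10.7
position: [0.5502, -0.2033, 0.0531]
tcp_rot: [0.632, 0.775, 0.0, 0.0]
contact_force: [0.4, -0.6, 0.5]
finger_gap: 0.993
grasp_force: 0.0
```

Call:
send_rows(
  newtons=60,
  rows=[
    [0,0,0,0,0,0,60],
    [0,0,0,0,0,0,48],
    [0,0,0,0,0,0,36],
    [0,0,0,0,0,0,36],
    [0,0,0,0,0,0,36],
    [0,0,0,0,0,0,36],
  ],
)

```text
t: 11.3
position: [0.5502, -0.2033, 0.0535]
tcp_rot: [0.632, 0.775, 0.0, 0.001]
contact_force: [-1.4, -0.2, 6.3]
finger_gap: 0.509
grasp_force: 61.5
```

Call:
send_rows(
  rows=[
    [0,0,-3,0,0,0,36],
    [0,0,-7,0,0,0,36],
    [0,0,-12,0,0,0,36],
    [0,0,-12,0,0,0,36],
  ],
)

```text
t: 11.7
position: [0.5497, -0.2031, 0.0649]
tcp_rot: [0.633, 0.775, -0.0, -0.0]
contact_force: [-0.4, -0.4, -7.4]
finger_gap: 0.507
grasp_force: 62.6
```

Call:
send_rows(
  rows=[
    [0,0,-8,0,0,0,36],
    [0,0,-18,0,0,0,36],
    [0,0,-40,0,0,0,36],
    [0,0,-70,0,0,0,36],
    [0,0,-85,0,0,0,36],
    [0,0,-85,0,0,0,36],
  ],
)

```text
t: 12.3
position: [0.5506, -0.2035, 0.1519]
tcp_rot: [0.633, 0.774, 0.001, 0.002]
contact_force: [0.4, -1.1, -6.4]
finger_gap: 0.508
grasp_force: 63.0
```

```bash
python3 -c "
from h import *
rel((.556,.173,.15,101),(.556,.173,.044,101))"
```

```text
[367.8  80.4   1.2] [0.004 0.003 0.009]
[368.1  80.1 107.2] [0.004 0.003 0.009]
t 12.3 [ 0.5506 -0.2035  0.1519] [ 0.4 -1.1 -6.4] 0.5075194860989651
```

Call:
send_rows(
  rows=[
    [20,4,0,0,0,0,36],
    [55,12,0,0,0,0,36],
    [95,21,0,0,0,0,36],
    [135,29,0,0,0,0,36],
    [175,38,0,0,0,0,36],
    [215,47,0,0,0,0,36],
    [255,56,0,0,0,0,36],
    [290,63,0,0,0,0,36],
  ],
)

```text
t: 13.1
position: [0.5528, 0.0956, 0.1479]
tcp_rot: [0.632, 0.775, -0.001, -0.001]
contact_force: [0.7, 0.3, -7.8]
finger_gap: 0.509
grasp_force: 62.7
```

Call:
send_rows(
  rows=[
    [30,6,0,0,0,0,36],
    [55,12,0,0,0,0,36],
    [70,15,0,0,0,0,36],
    [78,17,0,0,0,0,36],
    [78,17,0,0,0,0,36],
    [78,17,30,0,0,0,36],
    [78,17,60,0,0,0,36],
    [78,17,60,0,0,0,36],
  ],
)

```text
t: 13.9
position: [0.5527, 0.1717, 0.0854]
tcp_rot: [0.633, 0.774, -0.003, -0.002]
contact_force: [-0.4, -0.1, -7.3]
finger_gap: 0.508
grasp_force: 63.7
```

```bash
python3 -c "
from h import *
rel((.556,.173,.0425,101));c=snap('side','s5')
a=c['color'][200:410,150:350,::-1];cv2.imwrite('pics/s5c.png',cv2.resize(a,None,fx=2.8,fy=2.8,interpolation=cv2.INTER_CUBIC))"
```

```text
[ 0.6  3.8 42.8] [-0.007  0.001  0.008]
t 13.9 [0.5527 0.1717 0.0854] [-0.4 -0.1 -7.3] 0.5079296583775731
```

View pics/s5c.png

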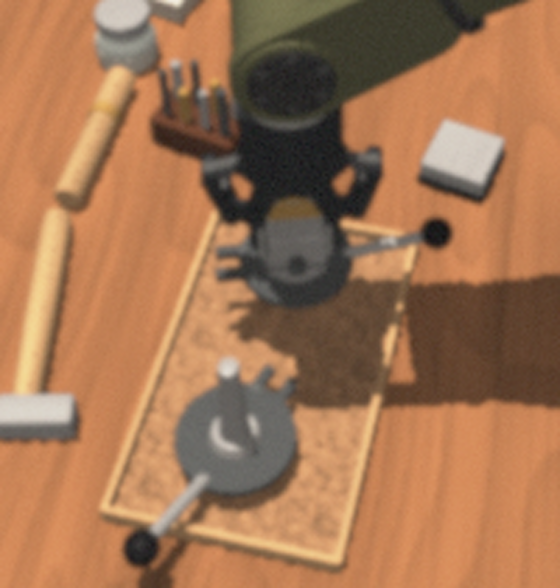

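The vise at (295,245) hangs upright over the tray's empty half. The mandrel at (235,440) is clear of it, and so is the lever. I'll lower.

Call:
send_rows(
  rows=[
    [0,3,15,0,0,0,36],
    [0,3,27,0,0,0,36],
    [0,3,34,0,0,0,36],
    [0,3,37,0,0,0,36],
    [0,3,38,0,0,0,36],
    [0,3,39,0,0,0,36],
    [0,3,39,0,0,0,36],
  ],
)

```text
t: 14.65
position: [0.5578, 0.1741, 0.0506]
tcp_rot: [0.633, 0.774, 0.0, 0.0]
contact_force: [0.6, -0.4, -6.5]
finger_gap: 0.508
grasp_force: 64.0
```

Call:
send_rows(
  rows=[
    [0,0,2,0,0,0,36],
    [0,0,4,0,0,0,36],
    [0,0,5,0,0,0,36],
    [0,0,6,0,0,0,36],
    [0,0,6,0,0,0,36],
  ],
)

```text
t: 15.15
position: [0.5576, 0.1741, 0.0441]
tcp_rot: [0.633, 0.774, -0.0, -0.0]
contact_force: [0.0, -0.5, -7.2]
finger_gap: 0.51
grasp_force: 64.0
```

Call:
send_rows(
  rows=[
    [0,0,0.5,0,0,0,36],
    [0,0,1,0,0,0,36],
    [0,0,1.5,0,0,0,36],
    [0,0,1.5,0,0,0,36],
  ],
)

```text
t: 15.55
position: [0.5576, 0.1741, 0.0427]
tcp_rot: [0.633, 0.774, -0.0, -0.0]
contact_force: [0.4, 0.3, -7.4]
finger_gap: 0.509
grasp_force: 64.0
```

Call:
send_rows(
  rows=[
    [0,0,0.5,0,0,0,36],
    [0,0,1,0,0,0,36],
    [0,0,1,0,0,0,36],
  ],
)

```text
t: 15.85
position: [0.5577, 0.1742, 0.0425]
tcp_rot: [0.633, 0.774, 0.0, 0.0]
contact_force: [-4.8, -0.1, 3.4]
finger_gap: 0.508
grasp_force: 65.1
```

Touchdown, at z = 0.0425 as predicted. I'll release.

Call:
send_rows(
  newtons=20,
  rows=[
    [0,0,-0.5,0,0,0,44],
    [0,0,-0.5,0,0,0,50],
    [0,0,-0.5,0,0,0,60],
    [0,0,-0.5,0,0,0,75],
    [0,0,-0.5,0,0,0,85],
    [0,0,-0.5,0,0,0,85],
  ],
)

```text
t: 16.45
position: [0.5577, 0.1741, 0.0424]
tcp_rot: [0.633, 0.774, 0.0, 0.0]
contact_force: [0.2, -0.7, -0.8]
finger_gap: 0.995
grasp_force: 0.0
```

Call:
send_rows(
  rows=[
    [0,0,-15,0,0,0,85],
    [0,0,-40,0,0,0,85],
    [0,0,-80,0,0,0,85],
    [0,0,-130,0,0,0,85],
    [-50,0,-160,0,0,0,85],
    [-100,0,-160,0,0,0,85],
    [-150,0,-160,0,0,0,85],
    [-150,0,-160,0,0,0,85],
  ],
)

```text
t: 17.25
position: [0.5881, 0.0226, 0.2038]
tcp_rot: [0.634, 0.773, 0.0, 0.001]
contact_force: [-0.4, 0.6, 0.3]
finger_gap: 1.001
grasp_force: 0.0
```

```bash
python3 -c "
from h import *
c=snap('side','s6');t=snap('top','t6')
a=c['color'][140:410,130:370,::-1];a=cv2.resize(a,None,fx=2.1,fy=2.1,interpolation=cv2.INTER_CUBIC)
b=t['color'][80:350,90:235,::-1];b=cv2.resize(b,None,fx=2.05,fy=a.shape[0]/270,interpolation=cv2.INTER_CUBIC)
o=np.hstack([a,b]);print(o.shape);cv2.imwrite('pics/f.png',o[:, :800])
d=np.abs(load('s0')['color'].astype(int)-c['color']).max(2)"
```

```text
(567, 801, 3)
```

View pics/f.png

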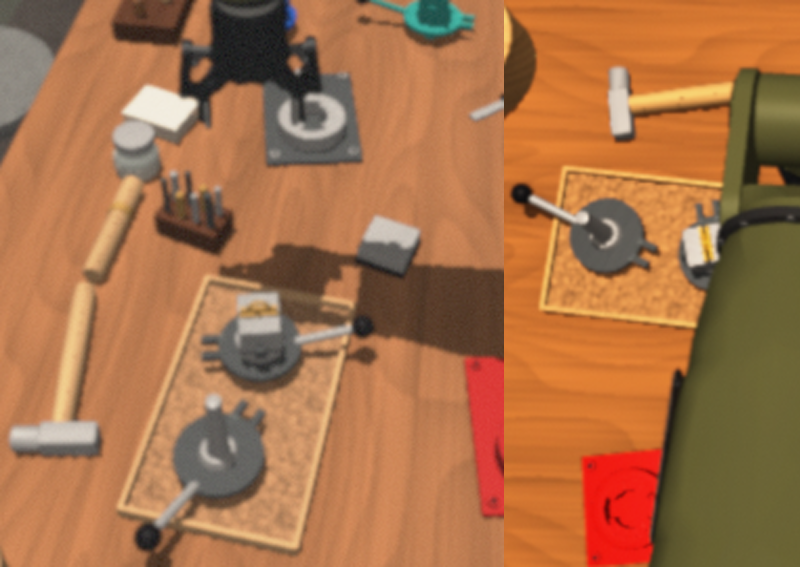

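The vise stands upright in the tray at (260,345), with the mandrel undisturbed at (218,455). The socket is empty, the other objects visible are in place, and the arm is clear.

```bash
python3 -c "
from bench import job_done
print(job_done())"
```

```text
the job is handed in; nothing more can be done
None
```

The job is handed in: I pressed the lock button down to its stop, swung the vise to its stop by the lever, and lifted it off; it now stands upright in the tray beside the mandrel, and nothing else looked moved in the last picture.

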